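# Scan a hang-tab carton at the counter scanner

### The job

Take the short, wide carton off its peg on the rack, lifting it clear of the peg's upturned tip rather than forcing it, and set it down (do not drop it) upright in the middle of the stone coaster with one of its two broad striped faces squarely toward the scanner's window. Only when it stands there and you have let go of it, squeeze the scanner's trigger fully home against its grip, hold it in for about a second, and let it spring all the way out. Leave the other two packs hanging and the bottle, pepper mill, spice jar and timer where they stand.

Things in the scene. Friction and masses are not known exactly. Their poses are not given: they have to be found in the camera images.
- rack: Fixed peg rack: wooden board 112 x 264 x 14 mm (x -90 to +22), posts at y +-122 mm, a cross bar at x +12 mm (top z 169 mm) and three level wire pegs, 4 mm thick, at y +88, 0 and -88 mm, running to the rack's -x, top at z 165 mm. A pack hangs on each peg, 35 to 65 mm in front (-x) of the origin; which pack is where varies. Origin: on the worktop, 12 mm before the bar, mid-width.
- peg1_tip (a point): Upper end of the middle peg's upturned tip. Each peg is straight to x -85 mm (rack frame), then bends steeply up; the tip ends at x -93 mm, its top 174 mm above the worktop, 9 mm above the straight peg's top. The other two tips lie 88 mm to either side along the rack's y.
- pack_wide: The carton to scan: short, wide, 26 mm thick (x), 52 mm wide (y), 70 mm high, about 90 g, striped labels on both broad faces (+x and -x alike), a hang tab on top. Origin: centre of its underside, 71 mm above the worktop as it hangs; z up, axes along the rack's. Its narrow sides, 52 mm apart along y, can be gripped from above on either side of the tab.
- wide_hole_top (a point): Middle of the upper edge of the window in the wide carton's hang tab, 94 mm above the carton's underside; it rests on the peg. Tab: 32 mm wide, 30 mm high (carton's z 70 to 100), 4 mm thick, mid-thickness; window 16 mm wide, 24 mm high, down to the carton's top. The carton must rise at least 9 and at most 19 mm to pass the tip.
- pack_tall: Bystander on another peg: tall narrow carton, 26 x 36 x 96 mm with the same hang tab on top. Origin: centre of its underside. Leave it hanging.
- pack_tube: Bystander on another peg: round cardboard tube, 38 mm diameter, 78 mm high, with the same hang tab on top. Origin: centre of its underside. Leave it hanging.
- coaster: Flat round stone coaster, 104 mm diameter, 8 mm high, fixed on the worktop in front of the scanner's window. Origin: centre of its underside, on the worktop. Behind the work stands a coffee maker 0.34 m high, its front at world x 0.59 m (y -0.17 to 0.17), and above hangs a wall cabinet: front and handle from x 0.54 m, underside 0.52 m above the worktop, y -0.30 to 0.31.
- scanner: Counter scanner fixed to the worktop: a low grey head 112 (x) x 64 (y) mm, top at z 60 mm, its dark window in the front, looking to the scanner's -x, toward the coaster. An upright black grip, 30 (x) x 28 (y) mm, spanning x -3 to +27 mm, rises from it to z 153 mm. In front of the grip (-x side) stands the steel trigger. Origin: centre of its underside.
- scanner_window (a point): Centre of the scanner's window, 57 mm in front (-x) of the scanner's origin, 38 mm above the worktop.
- grip_back (a point): Point on the back of the scanner's grip (the side away from the trigger), in its middle, 115 mm above the worktop.
- trigger_pad (a point): Point on the trigger's front (the side away from the grip), 115 mm above the worktop. The trigger is a bar 8 mm thick, 16 mm wide, hinged at its foot at z 68 mm, leaning away from the grip, free end at z 132 mm. At this height front of trigger to back of grip is 56 mm when out, 42 mm squeezed home; fingers from above can straddle both, closing along the scanner's x.
- trigger (a joint): The trigger's angle in rad: 0 out (sprung), 0.28 squeezed home against its stop, the pad moving about 13 mm toward the grip. About 3 N at the pad to start, about 8 N at the stop; it returns by itself.
- oil_bottle: Bystander: tall glass oil bottle with a pourer, 64 mm diameter, 257 mm high, loose. Origin: centre of its underside.
- pepper_mill: Bystander: pepper mill, 53 mm diameter, 125 mm high, loose. Origin: centre of its underside.
- spice_jar: Bystander: small spice jar, 44 mm diameter, 105 mm high, loose, beside the coaster. Origin: centre of its underside.
- kitchen_timer: Bystander: round kitchen timer, 64 mm diameter, 56 mm high, loose, beside the scanner. Origin: centre of its underside.

How it is judged:
By the outcome, as a careful person would: the job done as asked, in the order asked, and still so for the second after the job is handed in, with the robot touching nothing.
It also fails if it takes over 64 s, if anything falls off the work surface, if the arm or the gripper's body presses on something with over 40 N, if the wrist force passes 120 N, or if a joint passes its speed limit or range.

### The arm

A 7-joint arm with a two-finger parallel gripper is mounted at the origin on a cart in front of the work surface, level with it; the furniture and walls round the work are solid. World frame = base frame: x ahead of the robot, y to its left, z up, the work surface at z = 0. Lengths are in m, angles in rad, forces in N, time in s.
With the tool pointing down it reaches from about 0.425 to 0.925 m from the base axis. Payload 6.8 kg.
Tool frame: the origin (TCP) lies midway between the tips of the shut fingers; the grasp point (between the pads) lies 19 mm behind it; z points along the fingers, y is the line along which they close (so a half turn about z gives the same grasp; the last joint's range is limited). The gripper opens to 85 mm and grips with 20 to 120 N. Pads are 22 mm wide; open, the fingers measure 114 mm over their backs; the gripper's body (76 mm by 85 mm) begins 54 mm behind the grasp point. The pads swing forward as they close: fully open they stand 13 mm farther back than shut.
Start: joints at [1.126, 0.477, 0.022, 1.555, -0.011, 1.109, -0.083], TCP at [0.223, -0.637, 0.206] pointing down, gripper open.
Joint ranges: [-2.96, 2.96], [-0.34, 2.1], [-1.41, 1.46], [0.24, 2.44], [-1.37, 4.51], [0.17, 1.92], [-2.96, 2.96]. Speed limits (rad/s): [2.39, 2.39, 3.14, 3.14, 3.14, 3.14, 3.14].

### API

Orientations are given as a rotation vector (axis times angle).
In Python, from bench import r gives the robot as it stands.
- The arm moves only by the tool servo_tool, never from a script. Its arguments are lists of equal length, an entry for each row: "turn": the turn, a rotation vector about the world's x, y, z in units of 5 degrees (1.0 is 5 degrees), a list of three; "slide": the shift along the world's x, y, z in units of 30 mm (1.0 is 30 mm), a list of three; "hand": the opening, from 0 (shut) to 1 (fully open). In form: {"turn": [[rx, ry, rz], ...], "slide": [[dx, dy, dz], ...], "hand": [hand, ...]}. A call has 1 to 8 rows; each row is the pose to reach, as a shift and turn from the pose commanded when the call began; what a row does not reach only later rows make up. A row lasts 1/8 s, in which the tool goes at most 62.5 mm and 10.7 degrees, less where a joint would pass 70% of its speed; a pose out of reach is approached as far as the arm can. A call with a gripper value outside its range is refused whole. The fingers move at their own pace and stop on an object; "squeeze" is the grip in N (left out, the last holds). Time passes only in rows, so rows that repeat a pose let the fingers close. It gives the time, the measured TCP pose, the force, the opening and the grip force at its end, in the units of the state.
- r.get_obs(): the state, without advancing time (a new reading comes with each control period).
- r.grab_frame(name): name is "scene" or "top" or "wrist"; returns (picture, depth): 384x512x3 uint8, red, green, blue; 384x512 float32, m along the optical axis (not along the pixel's ray), 0 where there is no reading.
- r.get_calibration(name): a dict with "fovy" (degrees; the focal length in pixels is half the picture's height over the tangent of half this angle, whatever the lens; pixels are square), "cx", "cy" (the principal point, pixels), "k1" (the pictures are not rectified: a ray, as slopes to the right and down, at radius r is drawn at 1 + k1 r^2 times it, then the intrinsics apply), "R" (3x3) and "t" (3): a world point X has camera coordinates R X + t. Camera axes: x right, y down, z forward; pixel columns grow to the right and rows downward; lengths in m; the calibration is good to about 2 mm. A picture is of the moment at which its call begins: read the wrist's pose just before it. get_calibration takes no time and is no camera call; for the wrist camera it gives the pose at the moment of the call.
- r.hand_in(): hands the job in; it is judged then, once.
The state is a dict: "clock": time; "joints": joint angles; "qvel": joint speeds; "tau": joint torques, N m; "tcp_pos": TCP position; "orientation": TCP orientation; "contact_force": force on the tool from outside, world axes, zero at the start; "moment": the same for the moment, N m; "grip_width": finger opening in m; "gripper_force": force on a finger pad.
Only numpy, scipy, OpenCV 4.12 (cv2) and the standard library are available. Lean on these libraries where they do the work, as an engineer would, in place of code of your own. Each camera call takes 0.05 s, during which the arm holds its last target. There are 200 camera calls.

## Working session

There is one attempt and no reset: what is moved stays moved. The work goes in short steps, Python scripts to look and compute and a tool call to move; the robot and the scene stay as the last step left them, time stands still between calls to the robot, and variables do not carry over. Pictures are saved under pics/ and viewed, at most 13 in all, crops included, and the job is handed in when it is done.

Besides the shell and the picture viewer there is one more tool, called after "Request:" as name(argument=value, ...) on one line, values as JSON. servo_tool: Moves the arm, as the interface text tells. Its arguments: {"type":"object","properties":{"turn":{"type":"array"},"slide":{"type":"array"},"hand":{"type":"array"},"squeeze":{"type":"number"}},"required":["turn","slide","hand"]}

```bash
mkdir -p pics; ls
cat > h.py <<'E'
import numpy as np, cv2
from bench import r
def grab(n,save):
    c=r.get_calibration(n); p,d=r.grab_frame(n); cv2.imwrite(f'pics/{save}.png',p[:,:,::-1]); np.savez(f'{save}.npz',d=d,p=p,**{k:np.array(c[k]) for k in c}); return c,p,d
def cloud(f):
    z=np.load(f+'.npz'); d=z['d']; H,W=d.shape; f_=H/2/np.tan(np.radians(float(z['fovy']))/2)
    v,u=np.mgrid[0:H,0:W]; x=(u-z['cx'])/f_; y=(v-z['cy'])/f_; xd,yd=x.copy(),y.copy()
    for _ in range(15):
        s=1+float(z['k1'])*(x*x+y*y); x=xd/s; y=yd/s
    P=np.stack([x*d,y*d,d],-1); P=(P-z['t'])@z['R']; P[d==0]=np.nan; return P,z['p']
def proj(f,X):
    z=np.load(f+'.npz'); H=z['d'].shape[0]; f_=H/2/np.tan(np.radians(float(z['fovy']))/2)
    q=z['R']@np.array(X)+z['t']; x,y=q[:2]/q[2]; s=1+float(z['k1'])*(x*x+y*y); return x*s*f_+z['cx'],y*s*f_+z['cy']
E
python3 - <<'E'
from h import *
for n in('scene','top'):
    c,p,d=grab(n,n+'0'); print(n,c['fovy'],c['k1'],-c['R'].T@c['t'])
a=cv2.imread('pics/scene0.png');b=cv2.imread('pics/top0.png')
cv2.imwrite('pics/both0.png',cv2.resize(np.vstack([a,b]),(400*1,600)) if 0 else np.vstack([a,b])[:, :])
o=r.get_obs();print(o['tcp_pos'],o['orientation'],o['grip_width'],o['clock'])
E
```

```text
pics
scene 43.73891453193903 -0.12484731910057151 [-0.41918473  0.77685977  0.76079844]
top 42.68995104821983 -0.14487536246086888 [ 0.285243   -0.02541837  1.5810103 ]
[ 0.22283875 -0.63653301  0.20480829] [-3.09553448e+00 -5.26211749e-01  6.36852196e-04] 0.08537665828100394 0.1
```

View pics/scene0.png

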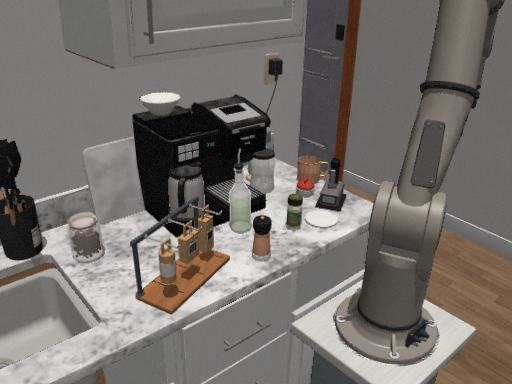

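View pics/top0.png

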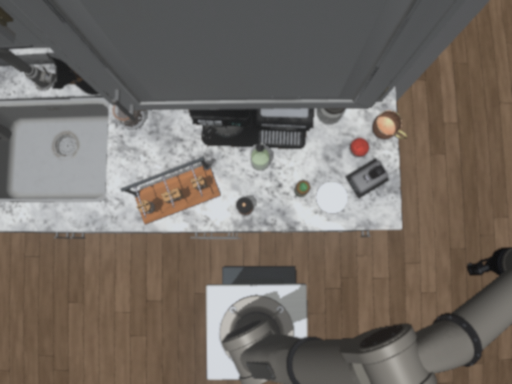

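The scene view shows the tube (167,262), the wide carton (188,243, middle peg) and the tall carton (206,232) on the rack. The coaster is at (320,218) and the scanner at (333,195). The top view shows the rack at (172,190), the coaster at (332,197) and the scanner at (368,178).

Run:
```python
from h import *
P,p=cloud('top0'); S,sp=cloud('scene0')
def box(Q,x0,x1,y0,y1,z0,z1): return (Q[...,0]>x0)&(Q[...,0]<x1)&(Q[...,1]>y0)&(Q[...,1]<y1)&(Q[...,2]>z0)&(Q[...,2]<z1)
for n,u,v in(('rack',172,190),('coaster',332,197),('scan',360,185),('timer',359,147),('jar',302,188),('mill',244,206),('bottle',261,157),('table',230,190)): print(n,P[v,u].round(3))
# rack board: brown
def hue(p): return cv2.cvtColor(p,cv2.COLOR_RGB2HSV)
h=hue(p); m=(h[...,0]<18)&(h[...,1]>110)
c0=P[190,172]
for Q,pp,nm in((P,p,'top'),(S,sp,'scene')):
    h=hue(pp); 
    m=(h[...,0]<18)&(h[...,1]>110)&box(Q,c0[0]-.17,c0[0]+.17,c0[1]-.2,c0[1]+.2,0.004,.025)
    R=cv2.minAreaRect(Q[m][:,:2].astype(np.float32)); print(nm,'board',m.sum(),R,cv2.boxPoints(R).round(3).tolist(), np.median(Q[m][:,2]))
    c=P[197,332]; m=box(Q,c[0]-.08,c[0]+.08,c[1]-.08,c[1]+.08,-.01,.02)&(h[...,1]<25)&(h[...,2]>(185 if nm=='top' else 200))
    k=cv2.morphologyEx(m.astype(np.uint8),cv2.MORPH_OPEN,np.ones((5,5))); n,l,st,ce=cv2.connectedComponentsWithStats(k)
    i=1+np.argmax(st[1:,4]); q=Q[l==i]; print('coaster',cv2.minEnclosingCircle(q[:,:2].astype(np.float32)),q.mean(0))
    c=P[185,360]; m=box(Q,c[0]-.1,c[0]+.1,c[1]-.1,c[1]+.1,.05,.068); m2=box(Q,c[0]-.1,c[0]+.1,c[1]-.1,c[1]+.1,.135,.165)
    for mm,s in((m,'head'),(m2,'grip')): 
        if mm.sum()>8: print(s,mm.sum(),cv2.minAreaRect(Q[mm][:,:2].astype(np.float32)),np.median(Q[mm][:,2]))
a=cv2.imread('pics/top0.png')[120:240,110:260]; b=cv2.imread('pics/top0.png')[120:240,270:420]
s=cv2.imread('pics/scene0.png'); 
top=np.hstack([cv2.resize(a,(400,300),interpolation=2),cv2.resize(b,(400,300),interpolation=2)])
bot=np.hstack([cv2.resize(s[190:310,120:280],(400,300),interpolation=2),cv2.resize(s[140:245,260:400],(400,300),interpolation=2)])
cv2.imwrite('pics/crop0.png',np.vstack([top,bot]))
```

```text
rack [0.439 0.243 0.141]
coaster [ 0.426 -0.248  0.011]
scan [nan nan nan]
timer [ 0.582 -0.335  0.045]
jar [ 0.446 -0.145  0.098]
mill [0.392 0.031 0.12 ]
bottle [ 0.534 -0.021  0.149]
table [ 0.453  0.081 -0.004]
top board 1507 ((0.44162386655807495, 0.25274842977523804), (0.10520099103450775, 0.25499990582466125), 20.337369918823242) [[0.3479999899864197, 0.3540000021457672], [0.43700000643730164, 0.11500000208616257], [0.5350000262260437, 0.1509999930858612], [0.44699999690055847, 0.39100000262260437]] 0.013379913827890505
coaster ((0.4062114953994751, -0.24496561288833618), 0.095571368932724) [ 0.41020108 -0.24588707  0.00357132]
scene board 2393 ((0.44701021909713745, 0.23501788079738617), (0.2527468502521515, 0.31264084577560425), 18.28475570678711) [[0.27799999713897705, 0.3440000116825104], [0.37599998712539673, 0.04699999839067459], [0.6159999966621399, 0.12600000202655792], [0.5180000066757202, 0.4230000078678131]] 0.013538121672471022
coaster ((0.4256110191345215, -0.2568681836128235), 0.062096696346998215) [ 0.42512657 -0.24902404  0.00607483]
```

View pics/crop0.png

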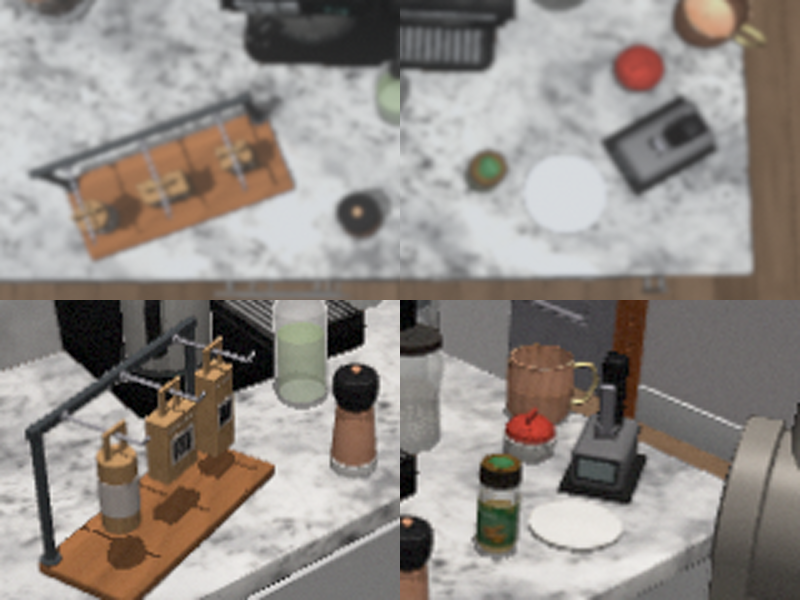

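Request:
servo_tool(turn=[[0, 0, 0], [0, 0, 0], [0, 0, 0], [0, 0, 0], [0, 0, 0], [0, 0, 0], [0, 0, 0], [0, 0, 0]], slide=[[0, 0, 2], [0.5, 0.5, 4], [1.5, 2.2, 5], [2.5, 4, 5], [3.5, 5.8, 5], [4.5, 7.6, 5], [5.5, 9.2, 5], [5.5, 9.2, 5]], hand=[1, 1, 1, 1, 1, 1, 1, 1])

```text
clock: 1.1
tcp_pos: [0.3912, -0.3561, 0.3558]
orientation: [-3.093, -0.541, -0.002]
contact_force: [-0.7, -1.2, 0.0]
grip_width: 0.0854
gripper_force: 0.0
```

Run:
```python
from h import *
c,p,d=grab('wrist','w1'); print(-c['R'].T@c['t'],c['R'].round(2).tolist(),c['fovy'])
o=r.get_obs();print(o['tcp_pos'],o['orientation'],o['joints'].round(2) if hasattr(o['joints'],'round') else o['joints'],o['clock'])
for n,X in(('coaster',(.425,-.249,.008)),('scan',(.52,-.39,.06))): print(n,proj('w1',X))
```

```text
[ 0.45430041 -0.33242539  0.52428513] [[0.34, -0.94, -0.0], [-0.91, -0.33, 0.27], [-0.25, -0.09, -0.96]] 60.55799992849302
[ 0.38919101 -0.35909764  0.35563696] [-3.09567792e+00 -5.33840264e-01  8.91373422e-05] [ 0.75  0.13 -0.14  1.69  0.02  1.32 -0.62] 1.15
coaster (np.float64(195.35344837005636), np.float64(105.91407667251444))
scan (np.float64(311.8318750416902), np.float64(73.068858911841))
```

View pics/w1.png

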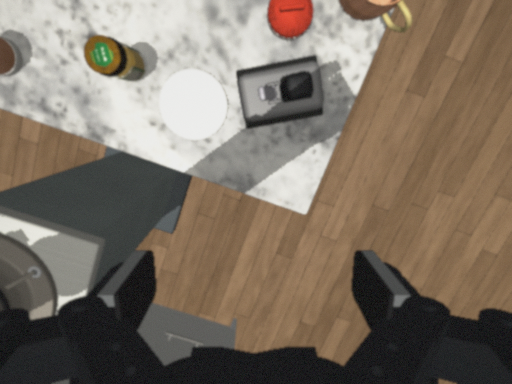

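The wrist view shows the coaster at (193,104), the scanner head centred at (280,92) with the grip at (297,87) and trigger at (267,92), and the spice jar at (105,55).

```bash
cat >> h.py <<'E'
def rays(f,uv,z0):
    z=np.load(f+'.npz'); H=z['d'].shape[0]; f_=H/2/np.tan(np.radians(float(z['fovy']))/2)
    q=(np.array(uv,float)-[z['cx'],z['cy']])/f_; w=q.copy()
    for _ in range(15): w=q/(1+float(z['k1'])*(w**2).sum(-1,keepdims=True))
    D=np.c_[w,np.ones(len(w))]@z['R']; C=-z['R'].T@z['t']; return C+D*((z0-C[2])/D[:,2])[:,None]
E
python3 - <<'E'
from h import *
P,p=cloud('w1'); hsv=cv2.cvtColor(p,cv2.COLOR_RGB2HSV); v=hsv[...,2]
print('patch z',[ (k,np.nanmedian(P[y-2:y+3,x-2:x+3].reshape(-1,3),0).round(4)) for k,x,y in (('coaster',193,104),('head',250,112),('grip',297,87),('trig',267,92),('table',215,40),('jar',104,52))])
m=(v>200)&(hsv[...,1]<20); k=cv2.morphologyEx(m.astype(np.uint8),cv2.MORPH_OPEN,np.ones((15,15))); n,l,st,ce=cv2.connectedComponentsWithStats(k); i=l[104,193]; cn,_=cv2.findContours((l==i).astype(np.uint8),0,1)
X=rays('w1',cn[0][:,0],.008)[:,:2].astype(np.float32); print('coaster',st[i],cv2.fitEllipse(X),cv2.minEnclosingCircle(X))
sub=(P[...,2]>.052)&(P[...,2]<.07)&(P[...,1]<-.3)&(P[...,0]>.4); R=cv2.minAreaRect(P[sub][:,:2].astype(np.float32)); print('head',sub.sum(),R,cv2.boxPoints(R).round(3).tolist())
sub=(P[...,2]>.145)&(P[...,2]<.165)&(P[...,1]<-.3)&(P[...,0]>.4); R=cv2.minAreaRect(P[sub][:,:2].astype(np.float32)); print('grip',sub.sum(),R,np.nanmedian(P[sub],0))
# image based head
g=((v<115)).astype(np.uint8); g[:, :225]=0; g[:,340:]=0; g[:45]=0; g[135:]=0
cv2.imwrite('pics/w1c.png',cv2.resize(cv2.imread('pics/w1.png')[45:140,225:335],(660,570),interpolation=2))
E
```

```text
patch z [('coaster', array([ 0.4264, -0.2447,  0.0077])), ('head', array([ 0.4457, -0.3298,  0.06  ])), ('grip', array([ 0.4887, -0.3691,  0.1531])), ('trig', array([ 0.4749, -0.3414,  0.1172])), ('table', array([ 5.222e-01, -2.476e-01,  2.000e-04])), ('jar', array([ 0.452 , -0.1471,  0.1064]))]
coaster [  99   62  138  107 9737] ((0.3968583345413208, -0.21364381909370422), (0.1434517800807953, 0.20176491141319275), 24.313932418823242) ((0.4042583405971527, -0.21297867596149445), 0.1064763143658638)
head 3201 ((0.5422152876853943, -0.3753199875354767), (0.12967373430728912, 0.2350149154663086), 61.642337799072266) [[0.40799999237060547, -0.37700000405311584], [0.6150000095367432, -0.4880000054836273], [0.6759999990463257, -0.37400001287460327], [0.4699999988079071, -0.2619999945163727]]
grip 695 ((0.4908997118473053, -0.37064021825790405), (0.027625642716884613, 0.029988225549459457), 30.724889755249023) [ 0.49042178 -0.37002355  0.15217402]
```

View pics/w1c.png

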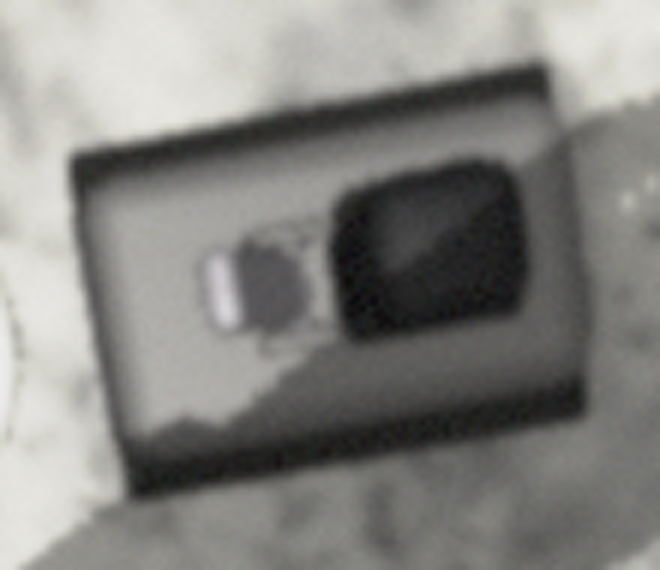

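The crop shows the scanner head, with the grip at (435,250) and the trigger end at (225,290) on its centre line.

Run:
```python
from h import *
P,p=cloud('w1'); hsv=cv2.cvtColor(p,cv2.COLOR_RGB2HSV)
def rep(n,sub):
    k=cv2.morphologyEx(sub.astype(np.uint8),cv2.MORPH_OPEN,np.ones((3,3))); N,l,st,ce=cv2.connectedComponentsWithStats(k); i=1+np.argmax(st[1:,4]); Q=P[l==i]
    R=cv2.minAreaRect(Q[:,:2].astype(np.float32)); print(n,len(Q),np.round(R[0],4),np.round(R[1],4),round(R[2],2),np.median(Q,0).round(4))
B=(P[...,0]>.41)&(P[...,0]<.59)&(P[...,1]<-.29)&(P[...,1]>-.45)
rep('head',B&(abs(P[...,2]-.06)<.004)); rep('grip',B&(abs(P[...,2]-.153)<.004)); rep('trig',B&(P[...,2]>.075)&(P[...,2]<.14)&(hsv[...,2]>90))
C=(abs(P[...,0]-.425)<.06)&(abs(P[...,1]+.247)<.06)
rep('coaster',C&(P[...,2]>.0045)&(P[...,2]<.015))
m=(hsv[...,2]>190)&(hsv[...,1]<25)&C; rep('coasterW',m)
```

```text
head 2312 [ 0.4847 -0.3601] [0.0596 0.1072] 30.68 [ 0.4804 -0.3511  0.0597]
grip 602 [ 0.491  -0.3707] [0.0252 0.0278] 26.6 [ 0.4907 -0.3703  0.1525]
trig 105 [ 0.4708 -0.3363] [0.0144 0.0093] 22.94 [ 0.4707 -0.3363  0.1313]
coaster 3827 [ 0.425  -0.2451] [0.1015 0.103 ] 20.44 [ 0.4262 -0.2446  0.0078]
coasterW 6041 [ 0.425  -0.2469] [0.1198 0.1199] 0.02 [ 0.4278 -0.2459  0.0071]
```

Request:
servo_tool(turn=[[0, 0, 0], [0, 0, 0], [0, 0, 0], [0, 0, 0], [0, 0, 0], [0, 0, 0], [0, 0, 0], [0, 0, 0]], slide=[[1, 1.7, 0], [1, 3.7, 0], [1, 5.7, 0], [1, 7.7, 0], [1, 9.7, 0], [0.5, 11.6, 0], [0, 13.6, 0], [-0.5, 15.6, 0]], hand=[1, 1, 1, 1, 1, 1, 1, 1])

```text
clock: 2.15
tcp_pos: [0.3729, 0.1071, 0.3557]
orientation: [3.098, 0.521, 0.001]
contact_force: [-0.0, 0.2, 0.3]
grip_width: 0.0854
gripper_force: 0.0
```

Request:
servo_tool(turn=[[0, 0, 0], [0, 0, 0], [0, 0, 0], [0, 0, 0]], slide=[[0, 2, 0], [0.2, 3.2, 0], [0.2, 3.2, 0], [0.2, 3.2, 0]], hand=[1, 1, 1, 1])

```text
clock: 2.65
tcp_pos: [0.3797, 0.2011, 0.3554]
orientation: [3.097, 0.522, -0.001]
contact_force: [-0.3, -1.1, 0.3]
grip_width: 0.0856
gripper_force: 0.0
```

Run:
```python
from h import *
o=r.get_obs();c,p,d=grab('wrist','w2'); print(o['tcp_pos'],o['orientation'],o['clock'],np.round(o['joints'],2))
P,p=cloud('w2'); hsv=cv2.cvtColor(p,cv2.COLOR_RGB2HSV)
B=(P[...,0]>.3)&(P[...,0]<.56)&(P[...,1]>.08)&(P[...,1]<.42)
def rep(n,sub,k0=3):
    k=cv2.morphologyEx(sub.astype(np.uint8),cv2.MORPH_OPEN,np.ones((k0,k0))); N,l,st,ce=cv2.connectedComponentsWithStats(k)
    for i in 1+np.argsort(-st[1:,4])[:4]:
        Q=P[l==i]; R=cv2.minAreaRect(Q[:,:2].astype(np.float32)); print(n,len(Q),np.round(R[0],4),np.round(R[1],4),round(R[2],2),np.median(Q,0).round(4),ce[i].round())
rep('top141',B&(abs(P[...,2]-.141)<.004)); rep('tab',B&(P[...,2]>.164)&(P[...,2]<.178),1); rep('board',B&(abs(P[...,2]-.014)<.004))
```

```text
[0.37970542 0.20114557 0.35535378] [ 3.09746747e+00  5.22412712e-01 -1.45587008e-03] 2.65 [ 0.2  -0.02 -0.8   1.84 -0.01  1.31 -1.83]
top141 548 [0.3944 0.325 ] [0.0365 0.0245] 20.91 [0.3957 0.326  0.1411] [154. 118.]
top141 476 [0.4294 0.238 ] [0.0251 0.025 ] 19.08 [0.4307 0.2369 0.141 ] [239. 113.]
top141 392 [0.4192 0.2639] [0.0252 0.0219] 19.2 [0.4186 0.2647 0.1411] [213. 115.]
top141 171 [0.4676 0.1809] [0.0105 0.0196] 24.25 [0.4675 0.1807 0.1409] [298.  98.]
tab 3954 [0.4372 0.2545] [0.1095 0.2609] 20.66 [0.4717 0.271  0.1687] [214.  63.]
tab 414 [0.46   0.1682] [0.0877 0.0306] 36.97 [0.4626 0.1694 0.1656] [308. 107.]
board 5133 [0.4577 0.2097] [0.1129 0.1183] 20.7 [0.464  0.2099 0.0143] [266.  96.]
board 4519 [0.4145 0.3245] [0.1128 0.1161] 20.78 [0.427  0.319  0.0143] [186.  96.]
board 229 [0.4458 0.1263] [0.0305 0.0161] 22.18 [0.4459 0.1268 0.0143] [315. 126.]
board 200 [0.5045 0.1487] [0.0254 0.0154] 21.35 [0.504  0.149  0.0142] [316.  82.]
```

View pics/w2.png

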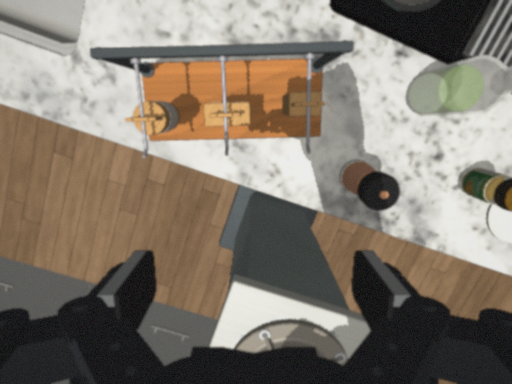

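Three packs hang on the rack. The wide carton is in the middle at (226,113), its centre at about (0.425, 0.250) with yaw 20.7°. The measured top width of 51 mm agrees with the given 52 mm.

Request:
servo_tool(turn=[[0, 0, 0.3], [0, 0, 0.3], [0, 0, 0.3], [0, 0, 0.3], [0, 0, 0.3], [0, 0, 0.3], [0, 0, 0.3]], slide=[[0.8, 0.8, 0], [1.5, 1.64, -1], [1.5, 1.64, -2.5], [1.5, 1.64, -4], [1.5, 1.64, -4.5], [1.5, 1.64, -4.5], [1.5, 1.64, -4.5]], hand=[0.88, 0.88, 0.88, 0.88, 0.88, 0.88, 0.88])

```text
clock: 3.58
tcp_pos: [0.4252, 0.2525, 0.2225]
orientation: [-3.09, -0.566, -0.005]
contact_force: [-0.3, 0.2, 0.3]
grip_width: 0.0754
gripper_force: 0.0
```

Run:
```python
from h import *
o=r.get_obs();c,p,d=grab('wrist','w3'); print(o['tcp_pos'],o['orientation'],o['grip_width'])
P,p=cloud('w3')
R=np.deg2rad(20.7); ex=np.array([np.cos(R),np.sin(R)]); ey=np.array([-ex[1],ex[0]])
d=P[...,:2]-np.array([.4248,.2504]); X=d@ex; Y=d@ey
m=(abs(P[...,2]-.141)<.004)&(abs(X)<.03)&(abs(Y)<.04); print(m.sum(),np.percentile(X[m],[1,50,99]).round(4),np.percentile(Y[m],[1,50,99]).round(4))
if m.sum(): print(cv2.minAreaRect(P[m][:,:2].astype(np.float32)))
m=(P[...,2]>.16)&(P[...,2]<.18)&(abs(X)<.06)&(abs(Y)<.05); print(m.sum(),np.percentile(X[m],[1,50,99]).round(4),np.percentile(Y[m],[1,50,99]).round(4))
t=m&(abs(Y)>.006)&(abs(X)<.02); print('tab',t.sum(),np.percentile(X[t],[2,50,98]).round(4),np.percentile(Y[t],[2,50,98]).round(4))
```

```text
[0.42524738 0.25254368 0.22251996] [-3.08956376 -0.5657324  -0.00457009] 0.07536444482505966
1501 [-0.013   0.0041  0.0131] [-0.0258  0.0018  0.0253]
((0.4249400496482849, 0.2500650882720947), (0.026650968939065933, 0.05198109522461891), 20.591495513916016)
1648 [-0.0391  0.0272  0.0595] [-0.0473 -0.0004  0.0465]
tab 244 [-0.0014  0.0014  0.0024] [-0.0156 -0.0002  0.0152]
```

View pics/w3.png

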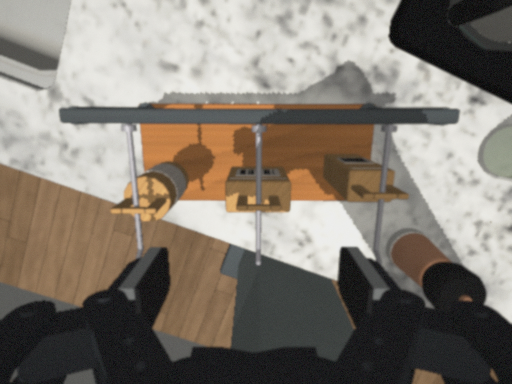

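The wide carton sits centred at (258,188), with the fingers straddling it and clear of the tube (150,190) and the tall carton (360,175). The TCP is 2 mm off in y.

Request:
servo_tool(turn=[[0, 0, 0], [0, 0, 0], [0, 0, 0], [0, 0, 0], [0, 0, 0], [0, 0, 0], [0, 0, 0], [0, 0, 0]], slide=[[0, -0.07, -0.5], [0, -0.07, -1.2], [0, -0.07, -1.9], [0, -0.07, -2.6], [0, -0.07, -3.2], [0, -0.07, -3.6], [0, -0.07, -3.8], [0, -0.07, -3.8]], hand=[0.88, 0.88, 0.88, 0.88, 0.88, 0.88, 0.88, 0.88])

```text
clock: 4.62
tcp_pos: [0.4241, 0.2501, 0.1066]
orientation: [-3.09, -0.567, 0.0]
contact_force: [-0.2, -0.5, -0.3]
grip_width: 0.0751
gripper_force: 0.0
```

Request:
servo_tool(turn=[[0, 0, 0], [0, 0, 0], [0, 0, 0], [0, 0, 0], [0, 0, 0], [0, 0, 0], [0, 0, 0], [0, 0, 0]], slide=[[0, 0, 0], [0, 0, 0], [0, 0, 0], [0, 0, 0], [0, 0, 0], [0, 0, 0], [0, 0, 0], [0, 0, 0]], hand=[0.75, 0.65, 0.6, 0.55, 0.5, 0.5, 0.5, 0.5], squeeze=25)

```text
clock: 5.62
tcp_pos: [0.4245, 0.25, 0.1071]
orientation: [3.09, 0.567, 0.001]
contact_force: [0.3, -2.3, 4.8]
grip_width: 0.0512
gripper_force: 25.6
```

Request:
servo_tool(turn=[[0, 0, 0], [0, 0, 0], [0, 0, 0], [0, 0, 0], [0, 0, 0], [0, 0, 0], [0, 0, 0]], slide=[[0, 0, 0], [0, 0, 0.1], [0, 0, 0.2], [0, 0, 0.3], [0, 0, 0.4], [0, 0, 0.47], [0, 0, 0.47]], hand=[0.4, 0.4, 0.4, 0.4, 0.4, 0.4, 0.4], squeeze=35)

```text
clock: 6.5
tcp_pos: [0.4242, 0.2501, 0.121]
orientation: [-3.09, -0.567, -0.001]
contact_force: [-0.3, 0.8, -2.0]
grip_width: 0.0508
gripper_force: 36.5
```

Run:
```python
from h import *
o=r.get_obs();c,p,d=grab('wrist','w4');grab('scene','s4'); print(o['tcp_pos'],o['contact_force'],o['grip_width'])
P,p=cloud('w4')
R=np.deg2rad(20.6); ex=np.array([np.cos(R),np.sin(R)]); ey=np.array([-ex[1],ex[0]])
d=P[...,:2]-np.array([.4249,.2500]); X=d@ex; Y=d@ey
z=P[...,2]; q=(abs(X)<.02)&(abs(Y)<.03)&(z>.12)&(z<.2); print(np.histogram(z[q],bins=np.arange(.12,.2,.004)))
cv2.imwrite('pics/c4.png',np.hstack([cv2.imread('pics/w4.png')[0:384,80:440],cv2.resize(cv2.imread('pics/s4.png')[180:308,130:250],(360,384))]))
```

```text
[0.42418783 0.25005967 0.12096858] [-0.31576824  0.80566863 -1.9746214 ] 0.05080121774286747
(array([ 169,  216,  226,  313,  257,  242,  339,  333, 4435,  452,  490,
       1035,  503,  551,  649, 1115, 1340,  226,  142,  210]), array([0.12 , 0.124, 0.128, 0.132, 0.136, 0.14 , 0.144, 0.148, 0.152,
       0.156, 0.16 , 0.164, 0.168, 0.172, 0.176, 0.18 , 0.184, 0.188,
       0.192, 0.196, 0.2  ]))
```

View pics/c4.png

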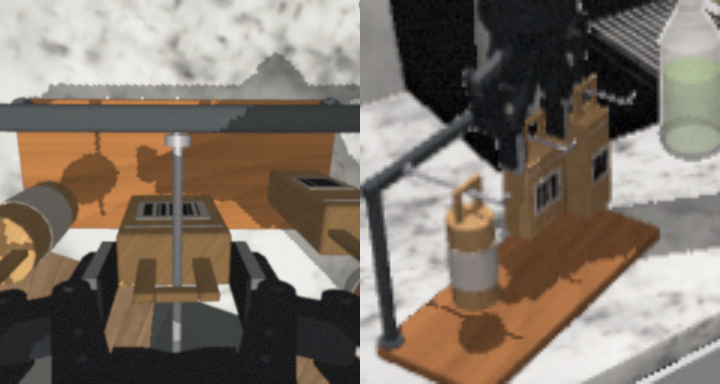

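The carton has lifted 14 mm and the tab window is clear of the peg: left panel, peg at x≈177 running inside the window, carton square in the fingers. Next I draw it out along the peg.

Request:
servo_tool(turn=[[0, 0, 0], [0, 0, 0], [0, 0, 0], [0, 0, 0], [0, 0, 0], [0, 0, 0], [0, 0, 0], [0, 0, 0]], slide=[[-0.28, -0.105, 0], [-0.56, -0.21, 0], [-0.84, -0.316, 0], [-1.12, -0.42, 0], [-1.4, -0.526, 0], [-1.68, -0.63, 0], [-1.87, -0.7, 0], [-1.87, -0.7, 0]], hand=[0.4, 0.4, 0.4, 0.4, 0.4, 0.4, 0.4, 0.4])

```text
clock: 7.6
tcp_pos: [0.3677, 0.2288, 0.1208]
orientation: [3.09, 0.567, 0.0]
contact_force: [-0.0, -0.0, -1.4]
grip_width: 0.0504
gripper_force: 36.5
```

Run:
```python
from h import *
o=r.get_obs(); grab('wrist','w5');grab('scene','s5'); print(o['tcp_pos'],o['contact_force'],o['grip_width'],np.round(o['joints'],2))
cv2.imwrite('pics/c5.png',np.hstack([cv2.imread('pics/w5.png')[0:384,80:440],cv2.resize(cv2.imread('pics/s5.png')[180:308,130:250],(360,384))]))
```

```text
[0.36767358 0.22877601 0.12084867] [-0.01756298 -0.02282238 -1.39042033] 0.05044031950027536 [ 0.02  0.29 -0.82  2.15  0.3   0.81 -2.19]
```

View pics/c5.png

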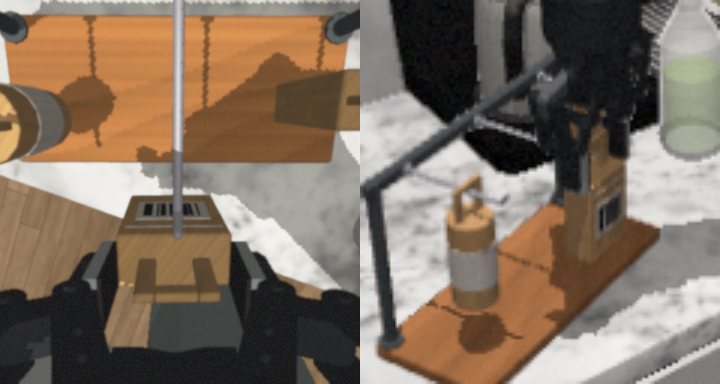

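The tab is clear of the peg tip (178,235). The carton's front edge could still sit under the tip, so I retract a bit more before rising.

Request:
servo_tool(turn=[[0, 0, 0], [0, 0, 0], [0, 0, 0], [0, 0, 0]], slide=[[-0.15, -0.06, 0], [-0.3, -0.12, 0], [-0.45, -0.17, 0], [-0.45, -0.17, 0]], hand=[0.4, 0.4, 0.4, 0.4])

```text
clock: 8.2
tcp_pos: [0.3541, 0.2237, 0.1208]
orientation: [3.09, 0.567, -0.0]
contact_force: [-0.3, -0.9, -1.6]
grip_width: 0.0505
gripper_force: 36.5
```

Request:
servo_tool(turn=[[0, 0, 0], [0, 0, 0], [0, 0, 0], [0, 0, 0], [0, 0, 0], [0, 0, 0], [0, 0, -1], [0, 0, -2]], slide=[[0, 0, 1], [0, 0, 2], [0, -0.1, 3.2], [0.2, -0.5, 4.5], [0.6, -1.2, 5.7], [1.3, -2.2, 6.5], [1.9, -3.5, 6.6], [2.4, -4.8, 6.6]], hand=[0.4, 0.4, 0.4, 0.4, 0.4, 0.4, 0.4, 0.4])

```text
clock: 9.2
tcp_pos: [0.4273, 0.0787, 0.3194]
orientation: [3.128, 0.291, 0.003]
contact_force: [0.3, 0.2, -2.5]
grip_width: 0.0504
gripper_force: 37.1
```

Request:
servo_tool(turn=[[0, 0, -1], [0, 0, -2.5], [0, 0, -4], [0, 0, -5.5], [0, 0, -7], [0, 0, -8.5], [0, 0, -10], [0, 0, -11.5]], slide=[[0, -1.5, 0], [0, -3, 0], [0, -4.5, 0], [0, -6, 0], [0, -7.5, 0], [0, -9, 0], [0, -10.3, 0], [0, -10.6, 0]], hand=[0.4, 0.4, 0.4, 0.4, 0.4, 0.4, 0.4, 0.4])

```text
clock: 10.2
tcp_pos: [0.4257, -0.2411, 0.3183]
orientation: [2.878, -1.258, -0.001]
contact_force: [-0.4, 0.6, -1.9]
grip_width: 0.0507
gripper_force: 37.1
```

Request:
servo_tool(turn=[[0, 0, -1.5], [0, 0, -2.4], [0, 0, -2.4], [0, 0, -2.4], [0, 0, -2.4], [0, 0, -2.4], [0, 0, -2.4], [0, 0, -2.4]], slide=[[0, -0.13, -0.5], [0, -0.13, -1.8], [0, -0.13, -3.3], [0, -0.13, -4.8], [0, -0.13, -6.2], [0, -0.13, -7.3], [0, -0.13, -7.8], [0, -0.13, -7.8]], hand=[0.4, 0.4, 0.4, 0.4, 0.4, 0.4, 0.4, 0.4])

```text
clock: 11.2
tcp_pos: [0.4262, -0.2418, 0.0844]
orientation: [-2.738, 1.54, 0.002]
contact_force: [-0.1, -0.2, -1.0]
grip_width: 0.0505
gripper_force: 37.1
```

Run:
```python
from h import *
o=r.get_obs(); grab('wrist','w6'); print(o['tcp_pos'],o['orientation'],o['contact_force'],np.degrees(2*np.arctan2(o['orientation'][1],o['orientation'][0])),np.round(o['joints'],2))
P,p=cloud('w6'); z=P[...,2]
def cr(u):return u
R=np.deg2rad(-59.3); ex=np.array([np.cos(R),np.sin(R)]); ey=np.array([-ex[1],ex[0]])
d=P[...,:2]-np.array([.425,-.245]); X=d@ex; Y=d@ey
zt=o['tcp_pos'][2]+.034
m=(abs(z-zt)<.004)&(abs(X)<.03)&(abs(Y)<.04); print(m.sum(),np.median(z[m]),cv2.minAreaRect(P[m][:,:2].astype(np.float32)),np.percentile(X[m],[1,99]))
m=(z>.004)&(z<.012)&(np.hypot(X,Y)<.058); print('coaster vis',m.sum(),np.percentile(X[m],[.5,99.5]),np.percentile(Y[m],[.5,99.5]))
B=(P[...,0]>.41)&(P[...,0]<.59)&(P[...,1]<-.29)&(P[...,1]>-.45)
for zz in(.06,.153):
    m=B&(abs(z-zz)<.004)
    if m.sum()>20: print(zz,m.sum(),cv2.minAreaRect(P[m][:,:2].astype(np.float32)))
cv2.imwrite('pics/c6.png',cv2.imread('pics/w6.png'))
```

```text
[ 0.42623437 -0.24179706  0.08440576] [-2.73839544e+00  1.53970767e+00  2.23835856e-03] [-0.05355666 -0.16703891 -0.97386384] 301.3048320278941 [ 0.65  0.36 -0.32  2.08  0.17  0.73 -2.36]
5419 0.1178774313496823 ((0.4261211156845093, -0.24256497621536255), (0.07428925484418869, 0.02640531398355961), 31.70470428466797) [-0.01369651  0.01124279]
coaster vis 8504 [-0.0233044   0.05040039] [-0.04960512  0.05065095]
0.06 8656 ((0.4687434136867523, -0.3318410813808441), (0.06047538295388222, 0.04313989728689194), 31.34729766845703)
```

View pics/c6.png

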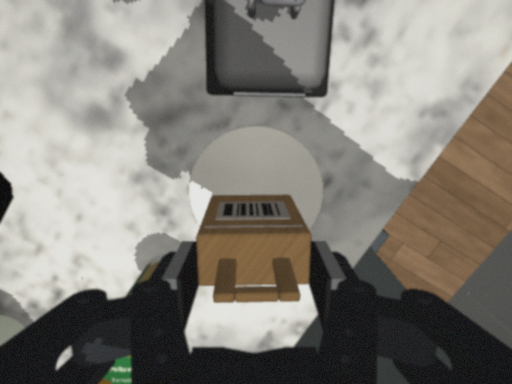

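The carton is squarely over the coaster (centre about (256,192)) and facing the scanner front edge (row 95). The fingers are clear of the spice jar (120,365). About 40 mm remain to lower, with a 3 mm correction in y.

Request:
servo_tool(turn=[[0, 0, 0], [0, 0, 0], [0, 0, 0], [0, 0, 0], [0, 0, 0], [0, 0, 0], [0, 0, 0]], slide=[[-0.02, -0.05, -0.3], [-0.04, -0.1, -0.6], [-0.04, -0.1, -0.9], [-0.04, -0.1, -1.1], [-0.04, -0.1, -1.2], [-0.04, -0.1, -1.28], [-0.04, -0.1, -1.28]], hand=[0.4, 0.4, 0.4, 0.4, 0.4, 0.4, 0.4])

```text
clock: 12.12
tcp_pos: [0.4253, -0.2449, 0.0463]
orientation: [-2.738, 1.54, 0.0]
contact_force: [0.2, 1.0, -1.2]
grip_width: 0.0504
gripper_force: 37.1
```

Request:
servo_tool(turn=[[0, 0, 0], [0, 0, 0], [0, 0, 0]], slide=[[0, 0, -0.02], [0, 0, -0.04], [0, 0, -0.04]], hand=[0.4, 0.4, 0.4])

```text
clock: 12.5
tcp_pos: [0.4253, -0.245, 0.0453]
orientation: [2.738, -1.54, 0.0]
contact_force: [0.2, 0.5, -1.1]
grip_width: 0.0507
gripper_force: 37.1
```

Request:
servo_tool(turn=[[0, 0, 0], [0, 0, 0], [0, 0, 0]], slide=[[0, 0, -0.02], [0, 0, -0.035], [0, 0, -0.035]], hand=[0.4, 0.4, 0.4])

```text
clock: 12.88
tcp_pos: [0.4257, -0.2452, 0.0448]
orientation: [2.738, -1.54, 0.001]
contact_force: [-2.0, 0.1, 6.6]
grip_width: 0.0506
gripper_force: 38.0
```

Request:
servo_tool(turn=[[0, 0, 0], [0, 0, 0], [0, 0, 0]], slide=[[0, 0, -0.01], [0, 0, -0.02], [0, 0, -0.02]], hand=[0.4, 0.4, 0.4])

```text
clock: 13.25
tcp_pos: [0.4259, -0.2454, 0.0447]
orientation: [2.738, -1.54, 0.002]
contact_force: [-1.8, 1.0, 10.5]
grip_width: 0.0503
gripper_force: 38.5
```

Contact is made. I ease off slightly and open gently.

Request:
servo_tool(turn=[[0, 0, 0], [0, 0, 0], [0, 0, 0], [0, 0, 0], [0, 0, 0], [0, 0, 0], [0, 0, 0], [0, 0, 0]], slide=[[0, 0, 0.03], [0, 0, 0.03], [0, 0, 0.03], [0, 0, 0.03], [0, 0, 0.03], [0, 0, 0.03], [0, 0, 0.03], [0, 0, 0.03]], hand=[0.5, 0.58, 0.62, 0.66, 0.72, 0.8, 0.85, 0.85], squeeze=20)

```text
clock: 14.25
tcp_pos: [0.4253, -0.245, 0.0444]
orientation: [2.738, -1.54, -0.0]
contact_force: [0.3, -0.4, 0.1]
grip_width: 0.0726
gripper_force: 0.0
```

Request:
servo_tool(turn=[[0, 0, 0], [0, 0, 0], [0, 0, 0], [0, 0, 0], [0, 0, 0], [0, 0, 0], [0, 0, 0], [0, 0, 0]], slide=[[0, 0, 0.3], [0, 0, 0.8], [0, 0, 1.5], [0, 0, 2.5], [0, 0, 4], [0, 0, 5.5], [0, 0, 6.5], [0, 0, 6.5]], hand=[0.85, 0.85, 0.85, 0.85, 0.85, 0.85, 0.85, 0.85])

```text
clock: 15.25
tcp_pos: [0.4269, -0.2456, 0.2431]
orientation: [2.738, -1.54, 0.01]
contact_force: [0.0, 0.0, 0.1]
grip_width: 0.0727
gripper_force: 0.0
```

Run:
```python
from h import *
o=r.get_obs(); grab('wrist','w7'); print(o['tcp_pos'],o['orientation'],o['contact_force'],np.round(o['joints'],2))
P,p=cloud('w7'); z=P[...,2]
def rep(n,m):
    print(n,m.sum(),np.median(z[m]).round(4),cv2.minAreaRect(P[m][:,:2].astype(np.float32)))
d=np.hypot(P[...,0]-.425,P[...,1]+.245)
rep('carton top',(abs(z-.078)<.004)&(d<.04)); m=(z>.0045)&(z<.012)&(d<.058); rep('coaster',m)
B=(P[...,0]>.41)&(P[...,0]<.59)&(P[...,1]<-.29)&(P[...,1]>-.45)
rep('head',B&(abs(z-.06)<.004)); 
for zz in (.153,.128):
    m=B&(abs(z-zz)<.005)
    if m.sum()>20: rep(str(zz),m)
```

```text
[ 0.42686919 -0.24558235  0.24309266] [ 2.73822006 -1.53991381  0.01018815] [0.03572423 0.01479371 0.1168502 ] [ 0.71  0.16 -0.35  1.92  0.06  1.07 -2.26]
carton top 1008 0.0776 ((0.42683255672454834, -0.24478769302368164), (0.05201474204659462, 0.02555258758366108), 31.3787899017334)
coaster 3836 0.0078 ((0.4252384901046753, -0.24479636549949646), (0.10348941385746002, 0.10313786566257477), 4.014838695526123)
head 3788 0.0597 ((0.5112725496292114, -0.33481600880622864), (0.13125596940517426, 0.09121435880661011), 31.049123764038086)
0.153 759 0.1521 ((0.48745593428611755, -0.36382588744163513), (0.02660299651324749, 0.01445563230663538), 30.43974494934082)
0.128 355 0.1303 ((0.4793449640274048, -0.3477146029472351), (0.028995133936405182, 0.03816600516438484), 26.701993942260742)
```

The carton stands within 2 mm of the coaster centre, with its yaw within 0.5° of the scanner's. Next is the trigger.

Request:
servo_tool(turn=[[0, 0, 2], [0, 0, 4], [0, 0, 6], [0, 0, 8], [0, 0, 10], [0, 0, 12], [0, 0, 14], [0, 0, 16]], slide=[[0.1, -0.2, 0.3], [0.4, -0.8, 0.3], [0.7, -1.4, 0.3], [1, -2, 0.3], [1.3, -2.5, 0.3], [1.6, -3, 0.3], [1.9, -3.5, 0.3], [2.07, -4, 0.3]], hand=[1, 1, 1, 1, 1, 1, 1, 1])

```text
clock: 16.3
tcp_pos: [0.4871, -0.3648, 0.2471]
orientation: [-3.084, -0.59, 0.002]
contact_force: [-0.6, 0.5, 0.6]
grip_width: 0.0855
gripper_force: 0.0
```

Request:
servo_tool(turn=[[0, 0, 1.9], [0, 0, 1.9], [0, 0, 1.9]], slide=[[0, 0, 0], [0, 0, 0], [0, 0, 0]], hand=[1, 1, 1])

```text
clock: 16.68
tcp_pos: [0.487, -0.3646, 0.2479]
orientation: [-3.029, -0.83, 0.001]
contact_force: [0.3, 0.2, 0.6]
grip_width: 0.0855
gripper_force: 0.0
```

Run:
```python
from h import *
o=r.get_obs(); grab('wrist','w8'); print(o['tcp_pos'],o['orientation'],np.degrees(2*np.arctan2(o['orientation'][1],o['orientation'][0])),o['grip_width'])
P,p=cloud('w8'); z=P[...,2]
R=np.deg2rad(-59.0); ex=np.array([np.cos(R),np.sin(R)]); ey=np.array([-ex[1],ex[0]])
d=P[...,:2]-np.array([.4848,-.3602]); X=d@ex; Y=d@ey
for a,b in((.149,.157),(.118,.135),(.05,.07)):
    m=(z>a)&(z<b)&(abs(X)<.08)&(abs(Y)<.05)
    if m.sum()>10: print(a,m.sum(),np.percentile(X[m],[1,50,99]).round(4),np.percentile(Y[m],[1,50,99]).round(4))
t=(o['tcp_pos'][:2]-np.array([.4848,-.3602])); print('tcp in scanner',t@ex,t@ey)
```

```text
[ 0.48697952 -0.36457945  0.24789359] [-3.02908035e+00 -8.29537974e-01  1.07154141e-03] -329.3691927414654 0.08548662764436493
0.149 941 [-0.0011  0.0122  0.0256] [-0.0123  0.0014  0.0127]
0.118 363 [-0.0318 -0.0234  0.028 ] [-0.0063  0.0064  0.0148]
0.05 3684 [-0.0563 -0.0068  0.0547] [-0.03    0.0134  0.0318]
tcp in scanner 0.004876458367429958 -0.0003873689353809755
```

View pics/w8.png

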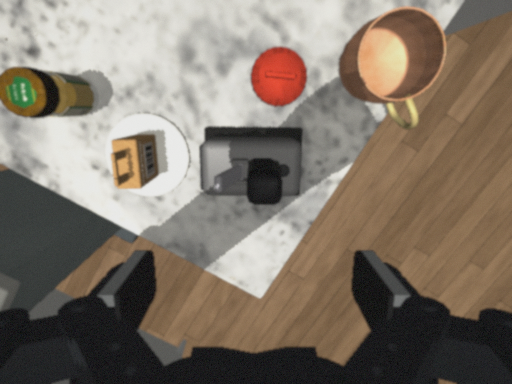

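The carton stands centred on the coaster (146,155), with the jar (45,92) and timer (279,76) undisturbed. The fingers are aligned across the trigger and grip (262,180).

Request:
servo_tool(turn=[[0, 0, 0], [0, 0, 0], [0, 0, 0], [0, 0, 0], [0, 0, 0], [0, 0, 0], [0, 0, 0], [0, 0, 0]], slide=[[-0.03, 0.06, -0.6], [-0.03, 0.06, -1.4], [-0.03, 0.06, -2.2], [-0.03, 0.06, -3], [-0.03, 0.06, -3.8], [-0.03, 0.06, -4.6], [-0.03, 0.06, -5.2], [-0.03, 0.06, -5.2]], hand=[1, 1, 1, 1, 1, 1, 1, 1])

```text
clock: 17.73
tcp_pos: [0.4853, -0.3623, 0.0906]
orientation: [-3.026, -0.833, 0.003]
contact_force: [0.7, 0.4, 0.1]
grip_width: 0.0855
gripper_force: 0.0
```

Request:
servo_tool(turn=[[0, 0, 0], [0, 0, 0], [0, 0, 0]], slide=[[0.05, -0.08, 0], [0.05, -0.08, 0], [0.05, -0.08, 0]], hand=[0.9, 0.8, 0.8])

```text
clock: 18.1
tcp_pos: [0.4882, -0.365, 0.0931]
orientation: [-3.029, -0.835, -0.001]
contact_force: [-2.4, 3.0, 2.5]
grip_width: 0.0682
gripper_force: 1.8
```

Request:
servo_tool(turn=[[0, 0, 0], [0, 0, 0], [0, 0, 0], [0, 0, 0], [0, 0, 0], [0, 0, 0], [0, 0, 0], [0, 0, 0]], slide=[[0, 0, 0], [0, 0, 0], [0, 0, 0], [0, 0, 0], [0, 0, 0], [0, 0, 0], [0, 0, 0], [0, 0, 0]], hand=[0.7, 0.6, 0.5, 0.4, 0.35, 0.35, 0.35, 0.35], squeeze=28)

```text
clock: 19.1
tcp_pos: [0.4891, -0.3671, 0.0934]
orientation: [3.027, 0.831, 0.003]
contact_force: [1.0, -1.7, 5.6]
grip_width: 0.0408
gripper_force: 31.5
```

Request:
servo_tool(turn=[[0, 0, 0], [0, 0, 0], [0, 0, 0], [0, 0, 0], [0, 0, 0], [0, 0, 0]], slide=[[0, 0, 0], [0, 0, 0], [0, 0, 0], [0, 0, 0], [0, 0, 0], [0, 0, 0]], hand=[0.35, 0.35, 0.35, 0.35, 0.35, 0.35])

```text
clock: 19.85
tcp_pos: [0.4891, -0.3671, 0.0934]
orientation: [3.027, 0.832, 0.003]
contact_force: [2.0, -1.9, 5.3]
grip_width: 0.0408
gripper_force: 31.5
```

Request:
servo_tool(turn=[[0, 0, 0], [0, 0, 0], [0, 0, 0], [0, 0, 0], [0, 0, 0], [0, 0, 0]], slide=[[0, 0, 0], [0, 0, 0], [-0.05, 0.08, 0], [-0.07, 0.12, 0], [-0.07, 0.12, 0], [-0.07, 0.12, 0]], hand=[0.6, 0.8, 1, 1, 1, 1])

```text
clock: 20.6
tcp_pos: [0.4861, -0.3623, 0.0927]
orientation: [3.028, 0.834, 0.001]
contact_force: [0.1, -0.3, -0.7]
grip_width: 0.0853
gripper_force: 0.0
```

Request:
servo_tool(turn=[[0, 0, 0], [0, 0, 0], [0, 0, 0], [0, 0, 0], [0, 0, 0], [0, 0, 0], [0, 0, 0], [0, 0, 0]], slide=[[0, 0, 0.4], [0, 0, 1.2], [0, 0, 2.4], [0, 0, 3.8], [0, 0, 5.2], [0, 0, 5.5], [0, 0, 5.5], [0, 0, 5.5]], hand=[1, 1, 1, 1, 1, 1, 1, 1])

```text
clock: 21.6
tcp_pos: [0.485, -0.3617, 0.2561]
orientation: [-3.027, -0.834, 0.003]
contact_force: [-0.0, -0.7, 0.1]
grip_width: 0.0854
gripper_force: 0.0
```

Run:
```python
from h import *
o=r.get_obs(); grab('wrist','w9'); grab('scene','s9'); print(o['contact_force'])
P,p=cloud('w9'); z=P[...,2]
R=np.deg2rad(-59.0); ex=np.array([np.cos(R),np.sin(R)]); ey=np.array([-ex[1],ex[0]])
d=P[...,:2]-np.array([.4848,-.3602]); X=d@ex; Y=d@ey
m=(z>.118)&(z<.135)&(X<-.008)&(X>-.06)&(abs(Y)<.02); print('trig',m.sum(),np.percentile(X[m],[1,50,99]).round(4))
Q,p8=cloud('w8'); d=Q[...,:2]-np.array([.4848,-.3602]); X=d@ex; Y=d@ey; zz=Q[...,2]
m=(zz>.118)&(zz<.135)&(X<-.008)&(X>-.06)&(abs(Y)<.02); print('trig before',m.sum(),np.percentile(X[m],[1,50,99]).round(4))
m=(abs(z-.078)<.004)&(np.hypot(P[...,0]-.425,P[...,1]+.245)<.04); print(cv2.minAreaRect(P[m][:,:2].astype(np.float32)))
```

```text
[-0.00820779 -0.68162503  0.07755709]
trig 210 [-0.0319 -0.0262 -0.0215]
trig before 231 [-0.0318 -0.0261 -0.0212]
((0.42687636613845825, -0.2453765720129013), (0.051747970283031464, 0.025756463408470154), 31.34771156311035)
```

View pics/s9.png

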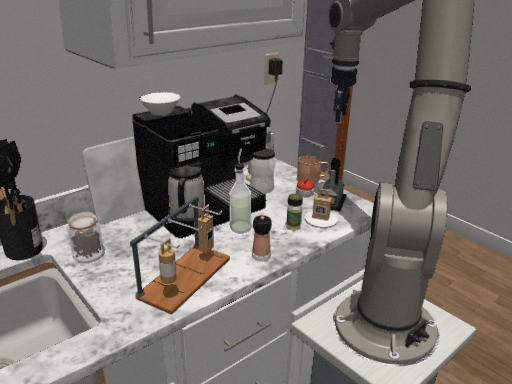

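The scene shows the carton upright on the coaster at (321,208). The tube (167,262) and tall carton (206,232) are still hanging, everything else is in place, and the trigger is back out.

```bash
python3 -c "
from bench import r
print(r.hand_in())"
```

```text
the job is handed in; nothing more can be done
None
```

The job is handed in: the wide carton stands upright within 2 mm of the coaster's centre with a striped face square to the scanner (within about 0.5°). After I let go of it, I squeezed the trigger home, held it for about a second and released it, and it sprang fully out; the other packs still hang and the loose items stand where they were.

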